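# Refit the hob knob

### The job

One of the three control shafts on the bakery's table-top hob has lost its knob. Pick up the loose bar-grip knob that matches the two still fitted, turn it so that its pointer is on the side of the shaft's flat, push it straight down onto the bare D-shaft until it snaps fully home on the deck, and let go. Leave the small round mixer knob lying where it is.

Things in the scene. Friction and masses are not known exactly. Their poses are not given: they have to be found in the camera images.
- knob_center (a point): Loose black hob knob, right way up, 70 g: round skirt 56 mm across, 8 mm high; on it a bar grip 28 mm wide (along y), 8 to 44 mm above the underside, from 24 mm behind to 34 mm ahead of the bore axis. Point: on the bore axis, 22 mm above the underside. x: along the bar to its pointer end; z up. Pinch the bar across its width about 30 mm above the underside, fingertips clear of the skirt.
- knob_pointer (a point): Tip of that knob's pointer: the bar end that overhangs the skirt by 6 mm, with a white line on top; 34 mm along x from knob_center, same height. The D-bore opens in the knob's underside with its flat on this side; 1.2 mm play all round, 9 degrees of play in turning, and a lead-in 6 mm wide on each side.
- shaft_foot (a point): The bare shaft (the other two carry knobs): upright light metal, 16 mm across, 32 mm high, top 6 mm tapered, a flat 3 mm from the axis. It gives 6 mm sideways and 10 degrees in turning, then springs back. Point: on its axis, at deck level. x: out of the flat, like the tab on its dark foot disc. Spring balls resist from 10 mm up, then snap in. Home: knob_center 22 mm above this point.
- spare_center (a point): A smaller loose knob, from the mixer: plain round, black, 42 mm across at the foot, 26 mm high, without bar or pointer. It is not needed. This point is on its axis, half-way up.
There are look-alikes about, which are no part of the job. What is shaped like the part that bears knob_center but green is not meant.

How it is judged:
By the outcome, as a careful person would: the job done as asked, in the order asked, and still so for the second after the job is handed in, with the robot touching nothing.
It also fails if it takes over 38 s, if anything falls off the work surface, if the arm or the gripper's body presses on something with over 40 N, if the wrist force passes 120 N, or if a joint passes its speed limit or range.

### The arm

A 7-joint arm with a two-finger parallel gripper is mounted at the origin on the work surface. World frame = base frame: x ahead of the robot, y to its left, z up, the work surface at z = 0. Lengths are in m, angles in rad, forces in N, time in s.
With the tool pointing down it reaches from about 0.425 to 0.925 m from the base axis. Payload 6.8 kg.
Tool frame: the origin (TCP) lies on the front face of the gripper's body, between the roots of the fingers; the fingertips stand 73 mm ahead of it and the grasp point (between the pads) lies 54 mm ahead of it (env.nose_length is the distance from the TCP to the fingertips, in m); z points along the fingers, y is the direction in which the jaws open and shut (so a half turn about z gives the same grasp; the last joint's range is limited). The gripper opens to 85 mm and grips with 20 to 120 N. Pads are 22 mm wide; open, the fingers measure 114 mm over their backs; the gripper's body (76 mm by 85 mm) begins 54 mm behind the grasp point. The pads swing forward as they close: fully open they stand 13 mm farther back than shut.
Start: joints at [-1.228, 0.477, 0.022, 1.555, -0.011, 1.109, -0.083], TCP at [0.294, 0.608, 0.304] pointing down, gripper open.
Joint ranges: [-2.96, 2.96], [-0.34, 2.1], [-1.41, 1.46], [0.24, 2.44], [-1.37, 4.51], [0.17, 1.92], [-2.96, 2.96]. Speed limits (rad/s): [2.39, 2.39, 3.14, 3.14, 3.14, 3.14, 3.14].

### API

Orientations are given as a unit quaternion [w, x, y, z].
In Python, from cell import env, kin, camera, calibration, job gives the robot as it stands. The module is installed in compiled form; this text tells all that it offers. Calls block until the motion is done:
- env.reach(position, orientation): joint-space move of the TCP to a pose.
- env.movel(position, velocity=0.15, rot=None, stop_force=None): straight line of the TCP; rot=None keeps the orientation; velocity is the mean speed in m/s. With stop_force (N) it stops when the force on the tool has changed by that much, and returns True; else False.
- env.goto_joints(angles): joint-space move.
- env.grip(opening, f_grip=None): finger opening in m; f_grip is the grip in N (None keeps the last); returns when the fingers have stopped.
- env.dwell(seconds).
- kin.inverse_kinematics(position, orientation): joint angles nearest the present ones, or None.
- env.get_state(): the state.
- camera(name): name is "side" or "top"; returns (picture, depth): 384x512x3 uint8, blue, green, red; 384x512 float32, m along the optical axis (not along the pixel's ray), 0 where there is no reading.
- calibration(name): a dict with "fx", "fy", "cx", "cy" (pixels), "k1" (the pictures are not rectified: a ray, as slopes to the right and down, at radius r is drawn at 1 + k1 r^2 times it, then the intrinsics apply), "rvec" (rotation vector, rad) and "tvec" (3), from world to camera coordinates, as OpenCV has them. Camera axes: x right, y down, z forward; pixel columns grow to the right and rows downward; lengths in m; the calibration is good to about 2 mm. A picture is of the moment at which its call begins. calibration takes no time and is no camera call.
A pose or a line that the arm cannot do raises env.PlanningError and nothing moves.
- job.job_done(): hands the job in, once; it reports no verdict.
The state is a dict: "time": time; "qpos": joint angles; "joint_velocities": joint speeds; "joint_torque": joint torques, N m; "tcp_pos": TCP position; "orientation": TCP orientation; "force": force on the tool from outside, world axes, zero at the start; "torque": the same for the moment, N m; "opening": finger opening in m.
Only numpy, scipy, OpenCV 4.12 (cv2) and the standard library are available. Lean on these libraries where they do the work, as an engineer would, in place of code of your own. Each camera call takes 0.05 s, during which the arm holds its last target.

## Working session

There is one attempt and no reset: what is moved stays moved. The work goes in short steps, each a Python script; the robot and the scene stay as the last script left them, time stands still between calls to the robot, and variables do not carry over. Pictures are saved under pics/ and viewed, and the job is handed in when it is done.

```bash
mkdir -p pics
cat > h.py <<'E'
import numpy as np, cv2
from cell import env, kin, camera, calibration, job
def ray(name,u,v):
    c=calibration(name); 
    x=(u-c["cx"])/c["fx"]; y=(v-c["cy"])/c["fy"]
    rd=np.hypot(x,y); r=rd
    for _ in range(30): r=rd/(1+c["k1"]*r*r)
    s=r/rd if rd>0 else 1
    R=cv2.Rodrigues(np.array(c["rvec"],float))[0]; t=np.array(c["tvec"],float).ravel()
    return -R.T@t, R.T@np.array([x*s,y*s,1.0])
def onz(name,u,v,z):
    o,d=ray(name,u,v); return o+d*(z-o[2])/d[2]
def pt(name,u,v,dep):
    o,d=ray(name,u,v); return o+d*dep
def proj(name,P):
    c=calibration(name);R=cv2.Rodrigues(np.array(c["rvec"],float))[0]
    p=R@np.array(P,float)+np.array(c["tvec"],float).ravel(); x,y=p[:2]/p[2]; f=1+c["k1"]*(x*x+y*y)
    return np.array([c["fx"]*x*f+c["cx"],c["fy"]*y*f+c["cy"]])
def cloud(name,d):
    c=calibration(name);h,w=d.shape;vv,uu=np.mgrid[:h,:w]
    x=(uu-c["cx"])/c["fx"];y=(vv-c["cy"])/c["fy"];rd=np.hypot(x,y);r=rd.copy()
    for _ in range(30): r=rd/(1+c["k1"]*r*r)
    s=np.where(rd>0,r/np.maximum(rd,1e-9),1)
    R=cv2.Rodrigues(np.array(c["rvec"],float))[0];t=np.array(c["tvec"],float).ravel()
    return (np.stack([x*s*d,y*s*d,d],-1)-t)@R
E
python3 - <<'E'
from h import *
for n in("top","side"):
    p,d=camera(n); cv2.imwrite(f"pics/{n}0.png",p); np.savez(f"{n}0.npz",p=p,d=d)
    c=calibration(n); print(n,c, ray(n,c["cx"],c["cy"]))
print(env.get_state())
E
```

```text
top {'fx': 495.10619263128376, 'fy': 495.10619263128376, 'cx': 252.4469394959714, 'cy': 196.13158413699384, 'k1': -0.08817797235913463, 'rvec': array([ 2.2096328 , -2.01019744,  0.20618323]), 'tvec': array([-0.04806433,  0.5429136 ,  1.16757589])} (array([ 0.30100772, -0.01662428,  1.25276366]), array([ 0.19959784,  0.01634089, -0.97974164]))
side {'fx': 446.58970190045596, 'fy': 446.58970190045596, 'cx': 258.5758417666525, 'cy': 198.8672823315185, 'k1': 0.05028295362363321, 'rvec': array([ 2.14613057, -0.40588043,  0.22434564]), 'tvec': array([-0.51713816,  0.16407499,  1.06868411])} (array([ 0.1845733 , -0.91905707,  0.74679649]), array([ 0.30822041,  0.76280535, -0.56844365]))
{'time': 0.1, 'qpos': array([-1.22808943,  0.4777339 ,  0.02235723,  1.55634532, -0.01151794,
        1.1092937 , -0.08311674]), 'joint_velocities': array([ 3.59459045e-04, -3.33952430e-04, -3.43225697e-04, -4.24777799e-03,
        6.32140840e-04,  5.43277461e-04,  4.29042214e-05]), 'joint_torque': array([ 3.76992597e-03, -5.97756314e+01,  1.61343914e+00, -2.81951040e+01,
        1.28376242e-02,  4.95853266e-03, -1.16996000e-05]), 'tcp_pos': array([0.29391906, 0.60719231, 0.30301514]), 'orientation': array([-1.29992419e-04,  2.23508117e-01,  9.74701718e-01, -8.15732905e-04]), 'force': array([0.08783758, 0.01861608, 0.19805354]), 'torque': array([0.04488771, 0.04240877, 0.04080757]), 'opening': 0.08551185506879731}
```

View pics/top0.png

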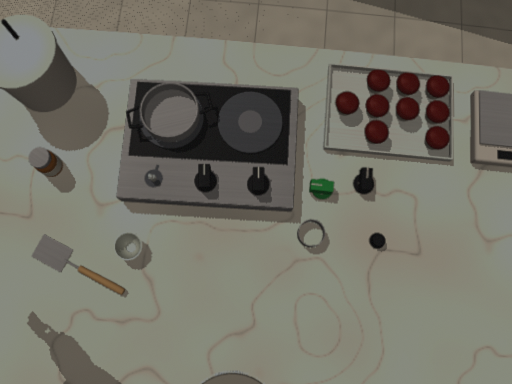

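View pics/side0.png

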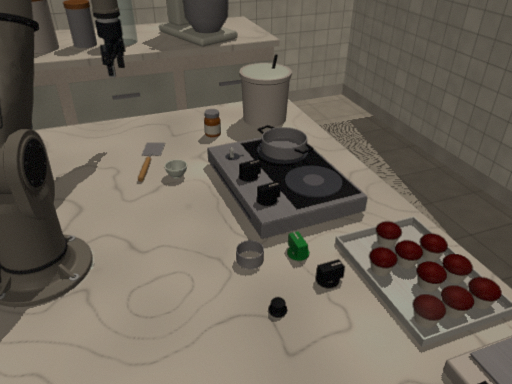

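Candidates in the top view: black bar knob at (364,182), green look-alike at (321,187), round spare at (377,240), fitted knobs at (205,180) and (258,182), and the bare shaft at about (153,176). I choose the black bar knob at (364,182) and will check it in a close crop.

Run:
```python
from h import *
a=np.load("top0.npz");b=np.load("side0.npz")
def crop(p,u,v,w,h,s):return cv2.resize(p[v-h:v+h,u-w:u+w],None,fx=s,fy=s,interpolation=cv2.INTER_CUBIC)
k=1.6
T=[crop(a["p"],364,182,25,25,8),crop(a["p"],153,176,25,25,8)]
S=[crop(b["p"],330,272,25,25,8),crop(b["p"],235,155,25,25,8)]
im=np.vstack([np.hstack(T),np.hstack(S)])
im=np.clip((im/255.)**.5*255,0,255).astype(np.uint8)
cv2.imwrite("pics/crop0.png",cv2.resize(im,(600,600)))
```

```text
(no output)
```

View pics/crop0.png

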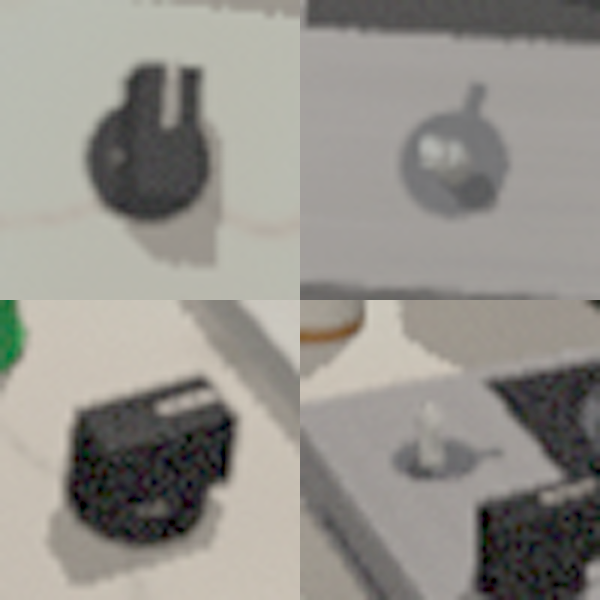

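The crop confirms a black bar knob, upright, with a white line toward image-up at (364,182). The shaft is at (153,176), with the foot-disc tab pointing up and slightly right. Next I measure both.

Run:
```python
from h import *
for n,(ku,kv),(su,sv) in (("top",(364,182),(153,176)),("side",(330,272),(235,155))):
    z=np.load(n+"0.npz");p=z["p"];d=z["d"];C=cloud(n,d)
    print(n,"table", [C[y,x].round(4) for y,x in ((220,340),(300,300))])
    print("deck",[C[y,x].round(4) for y,x in (((190,130),(190,180),(195,230),(170,180)) if n=="top" else ((165,222),(172,225),(195,250)))])
    W=slice(kv-30,kv+30),slice(ku-30,ku+30)
    g=p[W].max(-1);c=C[W]
    m=(c[...,2]>.036)&(c[...,2]<.055)
    q=c[m][:,:2].astype(np.float32);r=cv2.minAreaRect(q);print("bar top",m.sum(),np.median(c[m][:,2]),r,cv2.boxPoints(r).round(4).tolist())
    # same by dark mask
    W=slice(sv-25,sv+25),slice(su-25,su+25)
    c=C[W]; dk=np.median(c[...,2]);print("deck med",dk)
    m=(c[...,2]>dk+.012)&(np.hypot(*(c[...,:2]-c[25,25,:2]).transpose(2,0,1))<.04);print("shaft",m.sum(),c[m].round(4)[:40].tolist())
p=np.load("top0.npz")["p"]
print(p[160:195,135:172].mean(-1).astype(int).__str__())
np.set_printoptions(linewidth=250,threshold=100000)
print(p[160:192,138:170].mean(-1).astype(int))
print(p[162:205,345:382].mean(-1).astype(int))
```

```text
top table [array([ 0.5144, -0.2245,  0.0046]), array([ 0.3048, -0.1384, -0.0008])]
deck [array([0.5307, 0.3067, 0.06  ]), array([0.5417, 0.1822, 0.0636]), array([0.5412, 0.0584, 0.0619]), array([0.5939, 0.1897, 0.0565])]
bar top 266 0.044143546568439655 ((0.621799647808075, -0.24625150859355927), (0.09547407925128937, 0.059383027255535126), 86.42466735839844) [[0.5892000198364258, -0.2919999957084656], [0.6485000252723694, -0.2957000136375427], [0.6543999910354614, -0.2004999965429306], [0.5950999855995178, -0.19679999351501465]]
deck med 0.06126901646585262
shaft 39 [[0.5691, 0.261, 0.0875], [0.5697, 0.2589, 0.086], [0.5669, 0.2609, 0.0864], [0.5668, 0.2581, 0.0877], [0.5654, 0.254, 0.0949], [0.5663, 0.2523, 0.0918], [0.5678, 0.2512, 0.0862], [0.5644, 0.2606, 0.0861], [0.5639, 0.2574, 0.0894], [0.563, 0.2538, 0.0943], [0.5641, 0.2522, 0.0907], [0.5645, 0.25, 0.0897], [0.5657, 0.2485, 0.0856], [0.5658, 0.2459, 0.0863], [0.561, 0.2592, 0.0905], [0.5612, 0.2568, 0.0904], [0.561, 0.2539, 0.0924], [0.5608, 0.2511, 0.0943], [0.5625, 0.2501, 0.0878], [0.562, 0.247, 0.0908], [0.5641, 0.2464
[... 11817 characters left out ...]
28 128 129 129 129 129 117 107 106  96  89  99  94  87  88  87  89 119 130 130 130 130 130 129]
 [130 130 130 130 130 129 129 130 129 129 128 129 129 128 128 129 129 128 129 129 128 128 116 108 119 115 107 107 107 108 123 130 130 130 130 130 129]
 [130 130 130 129 129 130 129 130 129 129 128 130 129 129 129 128 128 129 129 129 130 130 128 128 129 129 128 128 128 128 129 129 130 130 130 130 130]
 [130 129 129 130 129 129 129 128 129 129 128 128 128 128 128 128 128 128 128 128 129 129 128 129 129 129 129 129 129 129 129 129 129 129 129 130 129]
 [130 129 129 129 130 129 130 129 129 128 129 129 129 129 129 129 128 129 129 128 128 129 128 128 128 129 128 128 128 128 128 129 129 129 129 129 129]]
```

```bash
cat > meas.py <<'E'
from h import *
def kfit(n,p,d,box,zb=0.0):
    C=cloud(n,d);x0,x1,y0,y1=box
    m=np.zeros(d.shape,bool);m[y0:y1,x0:x1]=1
    f=p.astype(int)
    gr=(f[...,1]-np.maximum(f[...,0],f[...,2]))>15
    t=m&~gr&(C[...,2]>zb+.034)&(C[...,2]<zb+.054)&(d>0)
    t=cv2.morphologyEx(t.astype(np.uint8),cv2.MORPH_OPEN,np.ones((3,3),np.uint8))
    k,l,s,_=cv2.connectedComponentsWithStats(t);b=1+s[1:,4].argmax();t=l==b
    # rays onto plane z=zb+.044
    ct=max(cv2.findContours(t.astype(np.uint8),0,1)[0],key=cv2.contourArea)[:,0]
    q=np.array([onz(n,u,v,zb+.044)[:2] for u,v in ct],np.float32)
    r=cv2.minAreaRect(q);return t,r,cv2.boxPoints(r)
def disc(n,p,box,zd,thr):
    g=p.mean(-1);m=np.zeros(g.shape,np.uint8);x0,x1,y0,y1=box
    m[y0:y1,x0:x1]=g[y0:y1,x0:x1]<thr
    k,l,s,_=cv2.connectedComponentsWithStats(m)
    b=1+s[1:,4].argmax();m=(l==b).astype(np.uint8)
    ct=max(cv2.findContours(m,0,1)[0],key=cv2.contourArea)
    return m,np.array([onz(n,u,v,zd)[:2] for u,v in ct[:,0]])
E
python3 - <<'E'
from meas import *
from scipy.optimize import least_squares
zd=.0615
for n,kb,sb,dk in (("top",(340,390,155,205),(135,172,160,192),[(125,145,186,196),(170,190,190,198),(170,190,162,170)]),("side",(310,355,250,295),(222,250,145,166),[(220,228,160,175),(235,245,175,190)])):
    z=np.load(n+"0.npz");p,d=z["p"],z["d"];C=cloud(n,d)
    t,r,b=kfit(n,p,d,kb);print(n,t.sum(),r,b.round(4).tolist())
    print("deck",[np.median(C[y0:y1,x0:x1,2]).round(4) for x0,x1,y0,y1 in dk])
    m,q=disc(n,p,sb,zd,78 if n=="top" else 75)
    c=np.median(q,0);
    def res(v,q):return np.hypot(*(q-v[:2]).T)-v[2]
    s=least_squares(res,[*c,.023],args=(q,),loss="soft_l1",f_scale=.001);v=s.x
    far=q[np.hypot(*(q-v[:2]).T)>v[2]+.006]
    tab=far.mean(0)-v[:2] if len(far) else [0,0]
    print("disc",m.sum(),v.round(4),len(far),np.degrees(np.arctan2(tab[1],tab[0])))
    # white line
    x0,x1,y0,y1=kb
    g=p.min(-1);wm=np.zeros(g.shape,np.uint8)
    tt=cv2.erode(t.astype(np.uint8),np.ones((3,3)));wm=(t&(g>55))
    w=np.argwhere(wm);Q=np.array([onz(n,u,v_,.044)[:2] for v_,u in w])
    vx=cv2.fitLine(Q.astype(np.float32),cv2.DIST_HUBER,0,.01,.01).ravel();print("white",len(w),Q.mean(0),vx,np.degrees(np.arctan2(vx[1],vx[0])))
    ov=p.copy();ov[t]=(0,0,255);ov[m>0]=(0,255,0);ov[wm]=(255,0,0)
    for P in b: cv2.circle(ov,tuple(int(x) for x in proj(n,[*P,.044])),0,(0,255,255),-1)
    cr=[cv2.resize(ov[y0:y1,x0:x1],(380,380),interpolation=0) for x0,x1,y0,y1 in (kb,sb)]
    cv2.imwrite(f"pics/ov_{n}.png",np.hstack(cr))
E
```

```text
top 267 ((0.618910551071167, -0.2773078382015228), (0.028884656727313995, 0.06019914522767067), 89.25274658203125) [[0.5885999798774719, -0.2913999855518341], [0.6488000154495239, -0.2921000123023987], [0.6492000222206116, -0.26330000162124634], [0.5889999866485596, -0.26249998807907104]]
deck [np.float64(0.0613), np.float64(0.0612), np.float64(0.0605)]
disc 242 [0.5671 0.2522 0.0222] 6 -9.047460374807295
white 30 [ 0.63715634 -0.2796736 ] [ 0.9990339   0.04394501  0.63626736 -0.2795437 ] 2.5186749
side 273 ((0.6173849701881409, -0.28695443272590637), (0.03638030216097832, 0.06036486476659775), 88.00216674804688) [[0.5866000056266785, -0.30410000681877136], [0.6468999981880188, -0.3061999976634979], [0.6481999754905701, -0.26980000734329224], [0.5878999829292297, -0.2676999866962433]]
deck [np.float64(0.0605), np.float64(0.0612)]
disc 77 [0.5688 0.2487 0.0203] 3 -8.685789749804128
white 33 [ 0.6271074 -0.2780529] [ 0.9581543  -0.28625214  0.62629277 -0.27790457] -16.633707
```

```bash
python3 -c "
import cv2,numpy as np
cv2.imwrite('pics/ov.png',cv2.resize(np.vstack([cv2.imread('pics/ov_top.png'),cv2.imread('pics/ov_side.png')]),(600,600)))"
```

```text
(no output)
```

View pics/ov.png

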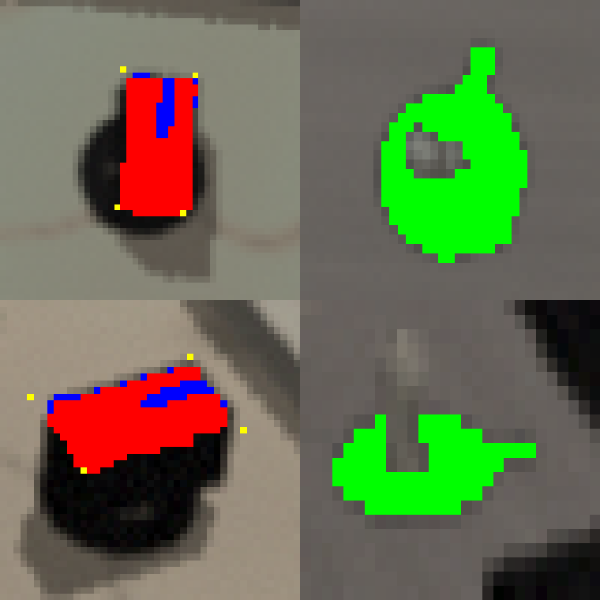

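Both overlays fit: the knob's top face is clean in the top view, and the disc with its tab reads −9° in both views. Next I cross-check the shaft axis, the clearances and the IK.

```bash
cat >> h.py <<'E'
def quat(psi,flip=0):
    a=np.pi/2+psi/2+(np.pi/2 if flip else 0)
    return [0,np.cos(a),np.sin(a),0]
E
python3 - <<'E'
from h import *
zd=.061
S=[]
for n,b,th in (("top",(145,160,171,182),72),("side",(228,236,144,158),0)):
    p=np.load(n+"0.npz")["p"];x0,x1,y0,y1=b
    g=p[y0:y1,x0:x1].mean(-1).astype(int);print(n);print(g)
for u,v in ((231.8,147),): print("side tip",onz("side",u,v,zd+.032))
# two-view intersect of the shaft top
for ut,us in (((151.3,174.6),(231.8,147.3)),):
    o1,d1=ray("top",*ut);o2,d2=ray("side",*us)
    A=np.stack([d1,-d2],1);s=np.linalg.lstsq(A,o2-o1,rcond=None)[0];print("tri",o1+s[0]*d1,o2+s[1]*d2)
print("top@z",onz("top",151.3,174.6,zd+.032))
d=np.load("top0.npz")["d"];C=cloud("top",d)
w=C[85:145,125:215];w=w[w[...,2]>zd+.03];print("pot",w.min(0),w.max(0))
w=C[60:160,325:455];w=w[w[...,2]>.02];print("tray/cupcakes",w.min(0),np.percentile(w,99,axis=0))
w=C[170:200,305:335];w=w[w[...,2]>.02];print("green",w.min(0),w.max(0))
for f in(0,1):
  for P,psi in (([.614,-.277,.16],0),([.614,-.277,.085],0),([.567,.251,.25],np.radians(-9)),([.567,.251,.145],np.radians(-9))):
    q=kin.inverse_kinematics(P,quat(psi,f));print(f,None if q is None else np.round(q,2))
E
```

```text
top
[[101  99  88  69  58  55  54  56  55  56  55  55  54  58  70]
 [ 99  88  69  56  56  54  56  57  56  56  55  54  55  55  57]
 [ 92  71  57  67  78  71  63  59  58  56  55  54  55  55  55]
 [ 80  59  58  95 113 100  83  73  77  71  57  54  55  56  54]
 [ 70  55  60 111 124 120 103  89 105  95  67  55  54  56  55]
 [ 62  53  58  99 113 121 108  88 108 100  76  59  54  55  55]
 [ 59  55  56  80  95  99  90  82 103  89  78  62  55  56  56]
 [ 57  54  58  77  90  85  79  78  84  69  64  59  55  55  56]
 [ 59  56  55  58  60  62  67  63  59  58  54  51  51  51  54]
 [ 63  56  57  55  55  56  55  55  55  54  49  40  37  37  47]
 [ 70  55  56  56  57  57  49  47  50  45  39  34  33  34  37]]
side
[[103  98  99  97  98  97  97  96]
 [ 97  97  97  96  96  95  96  96]
 [ 98  99  96  97  97  96  97  94]
 [ 95 100  93 119 107 100  94  94]
 [ 99 101 103 120 113 104  97  96]
 [ 96  91 101 110 115 108  98  96]
 [ 95  84  90 104 107 100  98  97]
 [ 97  87  87  94  90  92  98  96]
 [ 93  87  88  87  80  89  89  91]
 [ 81  69  90  88  78  73  67  64]
 [ 57  54  89  89  78  72  49  51]
 [ 49  54  8
[... 169 characters left out ...]
083173] [0.56664123 0.25216677 0.09066523]
top@z [0.56708486 0.25145186 0.093     ]
pot [ 0.30100772 -0.01662428  0.09107072] [0.80124027 0.3333724  1.25276366]
tray/cupcakes [ 0.30100772 -0.50995692  0.02001415] [ 0.93804434 -0.01662428  1.25276366]
green [ 0.30100772 -0.19724073  0.02048261] [ 0.60621755 -0.01662428  1.25276366]
0 [ 0.04  0.66  0.42  1.69 -0.33  0.86  2.17]
0 [ 0.14  0.74  0.27  1.71 -0.28  0.73  2.13]
0 [-0.58  0.44  0.09  1.75 -0.05  0.95  0.94]
0 [-0.56  0.57  0.06  1.82 -0.05  0.75  0.94]
1 [-0.2   0.79  0.83  1.71 -0.69  0.96 -0.68]
1 [-0.03  0.8   0.54  1.72 -0.55  0.78 -0.79]
1 [-1.02  0.52  0.7   1.78 -0.39  0.98 -1.89]
1 [-0.96  0.66  0.62  1.85 -0.52  0.8  -1.8 ]
```

The two-view intersection puts the shaft axis at about (0.567, 0.2515), with the flat facing −9°. The knob axis is at about (0.614, −0.2773), yaw about 0. Going to grasp.

Run:
```python
from h import *
Q=quat(0)
env.reach([.614,-.2773,.20],Q)
env.grip(.062)
hit=env.movel([.614,-.2773,.086],.12,stop_force=8)
s=env.get_state();print(hit,s["time"],s["tcp_pos"],s["force"])
env.grip(0.0,60)
s=env.get_state();print(s["time"],s["opening"],s["tcp_pos"],s["force"])
p,d=camera("side");cv2.imwrite("pics/grasp.png",cv2.resize(p[215:315,270:390],None,fx=5,fy=5,interpolation=2))
```

```text
False 4.875 [ 0.61454039 -0.27764407  0.08687894] [ 0.68628864 -0.53156579  0.16917577]
5.275 0.027197435361198088 [ 0.61451983 -0.27764885  0.08690542] [-0.6188855  -0.74151947  5.98129143]
```

View pics/grasp.png

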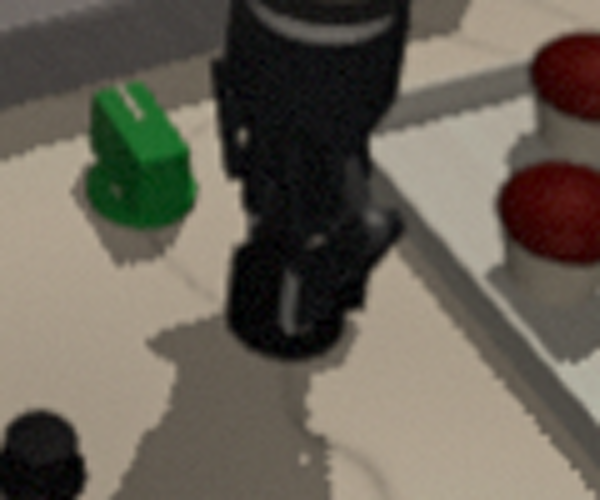

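The jaws hold the bar at 27 mm opening, with the fingertips above the skirt. The green knob and the spare are untouched. Lifting and carrying, then a look before insertion.

Run:
```python
from h import *
env.grip(0.0,110)
s=env.get_state();print(s["opening"])
env.movel([.614,-.2773,.27],.2)
Q=quat(np.radians(-9))
env.reach([.567,.2515,.28],Q)
env.movel([.567,.2515,.205],.15)
env.dwell(.3)
s=env.get_state();print(s["time"],s["tcp_pos"],s["opening"],s["force"],s["orientation"])
for n in("side","top"):
    p,d=camera(n);np.savez(n+"1.npz",p=p,d=d)
    x0,x1,y0,y1=(185,305,90,190) if n=="side" else (95,215,120,220)
    cv2.imwrite(f"pics/hov_{n}.png",np.clip((cv2.resize(p[y0:y1,x0:x1],None,fx=5,fy=5,interpolation=2)/255.)**.6*255,0,255).astype(np.uint8))
```

```text
0.026408469068211957
9.475 [0.56735888 0.25165696 0.20583818] 0.026733543579782134 [-1.4506855   0.19163136 -0.90751509] [5.63007575e-04 7.84289666e-02 9.96919440e-01 4.57793143e-04]
```

View pics/hov_side.png

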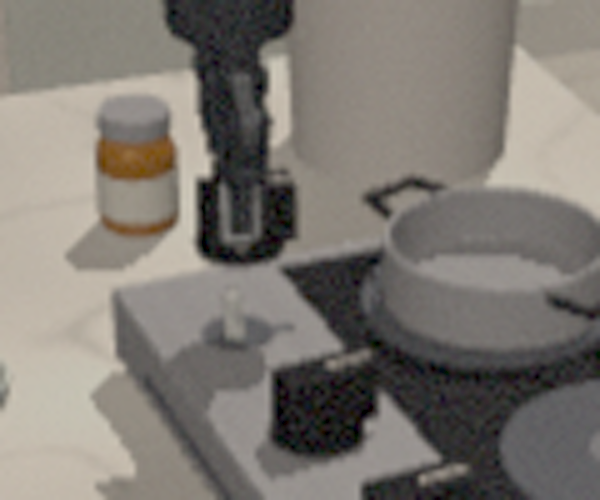

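View pics/hov_top.png

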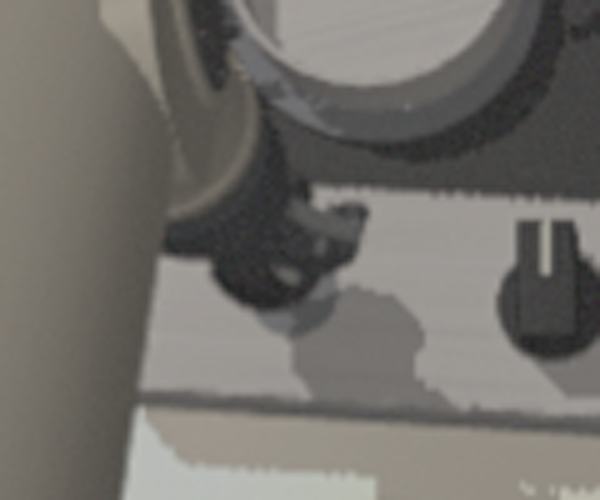

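In the side view the held knob's skirt is centred at about (233,139), just above the shaft tip at (231.6,149), with the pointer to the right over the tab. Now a numeric check of the knob's offset in the grip.

Run:
```python
from h import *
for P in ([.567,.2515,.093],[.567,.2515,.061],[.5674,.2517,.119],[.5674,.2517,.127]): print(proj("side",P).round(1))
p=np.load("side1.npz")["p"];g=p.mean(-1)
for v in range(132,142): 
    r=g[v,215:255]; w=np.where(r<40)[0]; print(v,215+w.min(),215+w.max(),(430+w.min()+w.max())/2) if len(w) else 0
# expected skirt silhouette: 
a=np.linspace(0,2*np.pi,73)
E=np.array([proj("side",[.5674+.028*np.cos(t),.2517+.028*np.sin(t),z]) for z in (.119,.127) for t in a]);print("expected",E.min(0).round(1),E.max(0).round(1))
p=np.load("top1.npz")["p"]
E=np.array([proj("top",[.5674+.028*np.cos(t),.2517+.028*np.sin(t),z]) for z in (.119,.127) for t in a]);print("expected top",E.min(0).round(1),E.max(0).round(1))
```

```text
[232.  146.7]
[232.2 155.8]
[231.8 139.1]
[231.8 136.7]
132 225 243 234.0
133 225 243 234.0
134 218 243 230.5
135 215 243 229.0
136 225 243 234.0
137 225 243 234.0
138 224 241 232.5
139 225 241 233.0
140 225 240 232.5
141 226 254 240.0
expected [222.6 132.6] [241.  143.4]
expected top [136.6 159.5] [160.8 183.3]
```

Both views suggest the knob sits about 1–2 mm toward +x in the grip, well within the 6 mm lead-in. I'll shift 1.2 mm and push straight down.

Run:
```python
from h import *
x,y=.5658,.2515
def st(h): s=env.get_state();print(h,round(s["time"],2),s["tcp_pos"].round(4),s["force"].round(1),s["torque"].round(2),round(s["opening"],4))
env.movel([x,y,.178],.1); st("above")
h=env.movel([x,y,.160],.04,stop_force=30); st(h)
p,d=camera("side");cv2.imwrite("pics/ins.png",cv2.resize(p[90:190,185:305],None,fx=5,fy=5,interpolation=2))
if not h:
    h=env.movel([x,y,.1455],.03,stop_force=85); st(h)
    env.dwell(.2); st("")
```

```text
above 9.99 [0.5655 0.2513 0.1774] [-0.2 -0.8 -1.6] [0.02 0.03 0.02] 0.0268
False 10.59 [0.5658 0.2514 0.1599] [-0.5  0.2 -0.2] [-0.01 -0.02 -0.04] 0.0263
False 11.28 [0.5659 0.2516 0.147 ] [-6.5 -2.3 17.6] [-0.52  1.22  0.01] 0.0264
 11.47 [0.5659 0.2515 0.147 ] [-6.1 -1.2 17.8] [-0.5   1.18  0.02] 0.0264
```

View pics/ins.png

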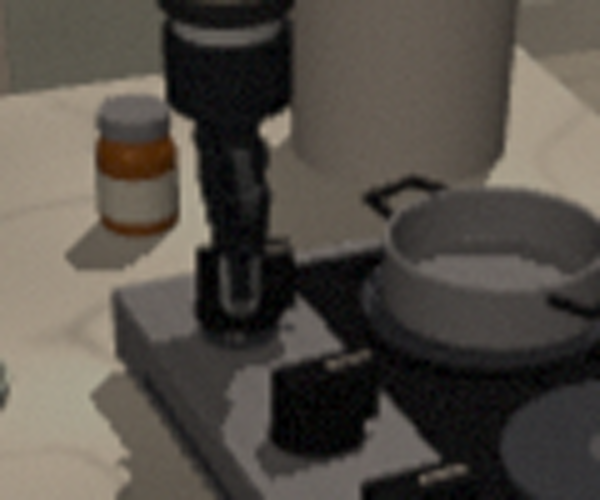

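Run:
```python
from h import *
x,y=.5658,.2515
def st(h): s=env.get_state();print(h,round(s["time"],2),s["tcp_pos"].round(4),s["force"].round(1),s["torque"].round(2),round(s["opening"],4))
for z in (.1435,.1415,.1395,.1375):
    h=env.movel([x,y,z],.02,stop_force=75); env.dwell(.1); st(h)
    if h or env.get_state()["force"][2]>75: break
p,d=camera("side");cv2.imwrite("pics/ins2.png",cv2.resize(p[90:190,185:305],None,fx=5,fy=5,interpolation=2))
```

```text
False 11.82 [0.5659 0.2515 0.1469] [-11.5  -2.6  33.8] [-1.12  2.57  0.02] 0.0264
False 12.18 [0.566  0.2514 0.1469] [-19.3  -4.8  51. ] [-1.6   3.87  0.06] 0.0264
False 12.53 [0.5661 0.2513 0.1468] [-25.4  -7.3  69.6] [-2.2   5.26  0.06] 0.0266
False 12.88 [0.5661 0.2513 0.1468] [-32.1  -9.1  85.7] [-2.78  6.66  0.04] 0.0265
```

View pics/ins2.png

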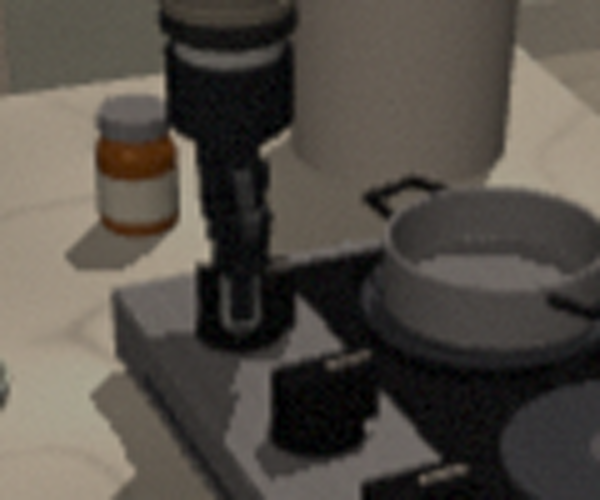

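It hits a hard stop at TCP z 0.147, unmoved from 18 to 86 N, which is the expected home height. Relaxing, releasing and backing off to check.

Run:
```python
from h import *
def st(h): s=env.get_state();print(h,round(s["time"],2),s["tcp_pos"].round(4),s["force"].round(1),round(s["opening"],4))
env.movel([.5661,.2513,.1465],.03);st("relaxed")
env.grip(.055);st("open")
env.movel([.5661,.2513,.26],.15)
env.reach([.45,.0,.35],quat(0)); st("away")
for n in("side","top"):
    p,d=camera(n);np.savez(n+"2.npz",p=p,d=d);cv2.imwrite(f"pics/{n}2.png",p)
    x0,x1,y0,y1=(185,305,110,210) if n=="side" else (115,235,130,230)
    cv2.imwrite(f"pics/fin_{n}.png",np.clip((cv2.resize(p[y0:y1,x0:x1],None,fx=5,fy=5,interpolation=2)/255.)**.6*255,0,255).astype(np.uint8))
```

```text
relaxed 13.38 [0.5662 0.2515 0.147 ] [-4.7 -1.4 14.2] 0.0263
open 13.76 [0.5659 0.2512 0.1459] [-0.6  0.6 -0.6] 0.0548
away 15.78 [0.4505 0.0013 0.3498] [-0.1 -0.4 -0.8] 0.0547
```

View pics/fin_side.png

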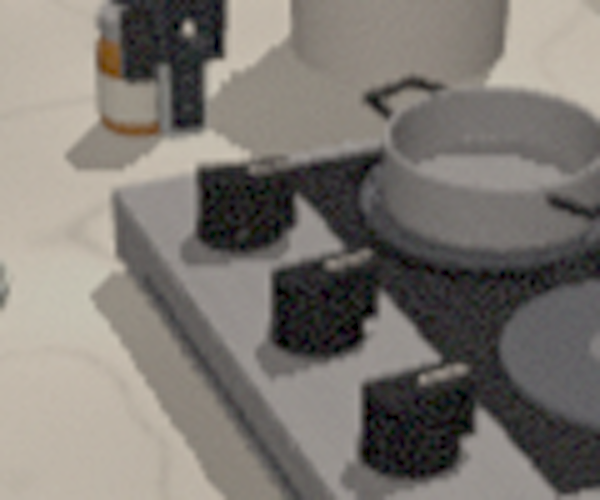

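View pics/top2.png

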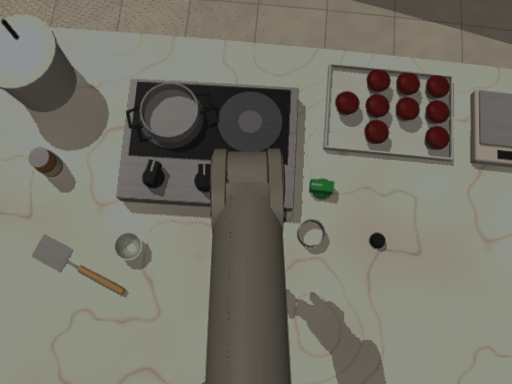

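The new knob at top-view (153,174) sits like its neighbours, pointer up-right at the tab's angle. The spare at (377,240) and the green knob are unmoved. Last, a height check against the fitted knob.

Run:
```python
from meas import *
for n,B in (("top",((140,166,155,192),(194,216,158,195))),("side",((220,248,138,162),(236,264,158,184)))):
    z=np.load(n+"2.npz");p,d=z["p"],z["d"];C=cloud(n,d)
    for b in B:
        t,r,q=kfit(n,p,d,b,.061);k=cv2.erode(t.astype(np.uint8),np.ones((3,3)))>0
        if n=="side":
            zz=C[k][:,2];print(n,"z p90",np.percentile(zz,90).round(4),end=" ")
        print(n,b,"top z",np.median(C[k][:,2]).round(4),k.sum(),np.round(r[0],4),np.round(r[1],4),round(r[2],1))
```

```text
top (140, 166, 155, 192) top z 0.105 205 [0.5706 0.2513] [0.0305 0.0588] 80.6
top (194, 216, 158, 195) top z 0.105 207 [0.574  0.1237] [0.0571 0.0264] 6.5
side z p90 0.1065 side (220, 248, 138, 162) top z 0.1044 74 [0.5696 0.2421] [0.0417 0.0596] 81.6
side z p90 0.106 side (236, 264, 158, 184) top z 0.1043 82 [0.572 0.114] [0.0612 0.0391] 5.9
```

The top face is at 0.105 m, the same as the fitted knob in both views. The yaw is −9°, and the bar centre puts the axis at (0.566, 0.252). Handing in.

```bash
python3 -c "
from h import *
job.job_done();print(env.get_state()['time'])"
```

```text
the job is handed in; nothing more can be done
the job is handed in; nothing more can be done
```

The black bar knob is fitted on the bare shaft, and I handed the job in after about 16 s of the 38 s allowed. I gripped it across the bar, turned its pointer to the flat's side (−9°), pushed it straight down to a hard stop, let go and moved the arm clear.

**Last checks:**
- **Seating:** the knob's top is at 0.105 m, level with a fitted knob in both views. I did not see a distinct snap in the force readings; I judged it home from that height and from the stop holding still from 18 to 86 N.
- **Pointer:** the knob's yaw measures about −9°, along the tab on the foot disc.
- **Other parts:** the round mixer knob and the green knob look unmoved in the top view.
- **Disagreement:** before the job, the two views placed the shaft's foot disc about 3.5 mm apart in y. I used the two-view intersection at the shaft top, and the knob went on without resistance until it was seated.

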